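Unload a glue-curing stack at the earbud-case bench

TASK

The glue has cured, so take the curing stack apart from the top down: put the steel weight upright in the empty well of the aluminium weight block, lay the orange press block flat between the end lips of its black rest, and set the black case, right side up, down into the empty pocket of the white foam tray. Then put the emptied blue carrier squarely on top of the pile of empty carriers. Set everything down gently without dropping it, and leave alone the finished case and the brass weight that are already put away.

Things in the scene. Friction and masses are not known exactly. Their poses are not given: they have to be found in the camera images.
- steel_weight: Polished steel weight, top of the curing stack, 0.18 kg: upright cylinder 28 mm diameter, 34 mm high, with a 9 mm neck and a 17 mm diameter round knob above it; 48 mm high in all, the knob's top being the highest point (knob from 39 to 48 mm). Origin: centre of its underside, z up. It stands free on the press block.
- press_block: Orange plastic press block, second in the stack, lying free on the case: 34 mm (x) by 50 mm (y) by 20 mm high, 60 g, flat top and bottom, a grey pad let into its foot. Origin: centre of its underside, z up.
- case: Black oval earbud charging case under the press block, sitting in the carrier's pocket: 46 mm wide (x) by 64 mm long (y, round ends, straight sides for 18 mm in the middle), 25 mm high, flat top, 45 g. Origin: centre of its underside, z up. In the carrier its upper 18 mm stand out above the carrier's rim.
- carrier: Blue plastic carrier at the bottom of the stack, loose on the bench: 62 mm (x) by 100 mm (y) by 22 mm high, 0.13 kg, with a 50 mm (x) by 68 mm (y) grey-lined pocket 7 mm deep (floor at 15 mm) that holds the case; a round steel bushing let in at each end. Origin: centre of its underside, z up.
- weight_block: Aluminium block fixed to the bench, 62 mm (x) by 124 mm (y) by 14 mm high, with two round wells of 40 mm diameter, 6 mm deep (black-lined floor at 8 mm). The well at y = +32 mm is empty and takes the steel weight; the well at y = -32 mm holds the brass weight. Origin: centre of its underside.
- press_rest: Black rest for the press block, fixed to the bench: 42 mm (x) by 76 mm (y), its flat bed 10 mm above the bench, with an end lip at y = +35 and y = -35 mm, each 6 mm thick and standing 6 mm above the bed with an orange stripe on top (64 mm between them); open on both x sides. The press block lies lengthwise (its y along the rest's y) on the bed. Origin: centre of its underside.
- foam_tray: White foam tray fixed to the bench, 84 mm (x) by 188 mm (y) by 16 mm high, with two pockets, each 60 mm (x) by 78 mm (y) and 6 mm deep (floor at 10 mm), centred at y = +45 mm (empty, takes the case, lengthwise along y) and y = -45 mm (holds the finished case). Origin: centre of its underside.
- carrier_pile: Pile of two empty blue carriers like the one under the stack, squarely on one another and fixed: 62 mm (x) by 100 mm (y) by 44 mm high. The third carrier rests on its rim, at 44 mm, long side on long side. Origin: centre of its underside on the bench.
- done_case: Finished black case, same as the one in the stack, already in the foam tray's pocket at y = -45 mm; leave it there. Origin: centre of its underside.
- brass_weight: Small brass weight, 24 mm diameter, 38 mm high with its knob, already in the weight block's well at y = -32 mm; leave it there. Origin: centre of its underside.
Things that resemble listed ones, but are neither listed nor needed, are in the scene too. Of the things that look like the press_block, the smallest one is meant. There is more than one size of the steel_weight; the one meant has the size given above.

How it is judged:
At the end, for the whole second after the job is handed in: Weight on the floor of the block's empty well (10 mm), press block flat on its rest's bed (12 mm across, 10 along, 0.3 rad), case right side up on the floor of the empty pocket (12 mm, 0.4 rad), carrier flat on the pile (10 mm, 0.2 rad); heights to 3 mm, upright to 0.1 rad, at rest (x of steel_weight in the frame of weight_block between -0.01 and 0.01 m and y of steel_weight in the frame of weight_block between 0.022 and 0.042 m and z of steel_weight in the frame of weight_block between 0.005 and 0.011 m and angle between each of steel_weight, press_block, case, carrier's own z axis and vertical below 0.1 rad and linear speed of each of steel_weight, press_block, case, carrier below 0.02 m/s and x of press_block in the frame of press_rest between -0.012 and 0.012 m and y of press_block in the frame of press_rest between -0.01 and 0.01 m and z of press_block in the frame of press_rest between 0.007 and 0.013 m and angle between the y axis of press_block and the y axis of press_rest, either way round below 0.3 rad and x of case in the frame of foam_tray between -0.012 and 0.012 m and y of case in the frame of foam_tray between 0.033 and 0.057 m and z of case in the frame of foam_tray between 0.007 and 0.013 m and angle between the y axis of case and the y axis of foam_tray, either way round below 0.4 rad and x of carrier in the frame of carrier_pile between -0.01 and 0.01 m and y of carrier in the frame of carrier_pile between -0.01 and 0.01 m and z of carrier in the frame of carrier_pile between 0.041 and 0.047 m and angle between the y axis of carrier and the y axis of carrier_pile, either way round below 0.2 rad); the robot touches nothing.
It fails at once if a thing of the stack was dropped: falling free faster than 0.6 m/s (a fall of about 2 cm) ((contact force between the fingers and steel_weight below 0.05 N and linear speed of steel_weight above 0.6 m/s) or (contact force between the fingers and press_block below 0.05 N and linear speed of press_block above 0.6 m/s) or (contact force between the fingers and case below 0.05 N and linear speed of case above 0.6 m/s) or (contact force between the fingers and carrier below 0.05 N and linear speed of carrier above 0.6 m/s)).
It fails at once if the finished case was disturbed (moved over 15 mm) (distance of done_case from where it was at the start of the episode above 0.015 m).
It fails at once if the brass weight was disturbed (moved over 15 mm) (distance of brass_weight from where it was at the start of the episode above 0.015 m).
It also fails if it takes over 112 s, if anything falls off the work surface, if the arm or the gripper's body presses on something with over 40 N, if the wrist force passes 120 N, or if a joint passes its speed limit or range.

ROBOT

A 7-joint arm with a two-finger parallel gripper is mounted at the origin on the work surface. World frame = base frame: x ahead of the robot, y to its left, z up, the work surface at z = 0. Lengths are in m, angles in rad, forces in N, time in s.
With the tool pointing down it reaches from about 0.4 to 0.875 m from the base axis. Payload 19.3 kg.
Tool frame: the origin (TCP) lies midway between the tips of the shut fingers; the grasp point (between the pads) lies bot.pinch_z behind it (bot.pinch_z is the distance from the TCP to the grasp point, in m); z points along the fingers, y is the line along which they close (so a half turn about z gives the same grasp; the last joint's range is limited). The gripper opens to 85 mm and grips with 20 to 120 N. Pads are 22 mm wide; open, the fingers measure 114 mm over their backs; the gripper's body (76 mm by 85 mm) begins 54 mm behind the grasp point. The pads swing forward as they close: fully open they stand 13 mm farther back than shut.
Start: joints at [-1.267, 0.521, -0.036, 1.599, 0.021, 1.021, -0.113], TCP at [0.228, 0.582, 0.231] pointing down, gripper open.
Joint ranges: [-2.91, 2.91], [-0.3, 2.13], [-1.5, 1.42], [0.17, 2.43], [-1.26, 4.41], [0.16, 1.93], [-2.52, 2.52]. Speed limits (rad/s): [1.89, 1.89, 2.39, 2.39, 3.01, 3.01, 3.01].

INTERFACE

Orientations are given as [roll, pitch, yaw] about the fixed x, y, z axes, in that order (R = Rz(yaw) Ry(pitch) Rx(roll)).
In Python, from workcell import readout, grab_frame, camera_info, workorder, bot gives the robot as it stands. The module is installed in compiled form; this text tells all that it offers.
- The arm moves only by the tool drive_tool, never from a script. Its argument "targets" is a list of rows, each an object of numbers: "dx", "dy", "dz": the shift along the tool's x, y, z as a fraction of full scale; "yaw": the turn about the tool's z as a fraction of full scale; "fingers": the closure, from 0 (fully open) to 1 (shut). In form: [{"dx": .., "dy": .., "dz": .., "yaw": .., "fingers": ..}, ...]. A call has 1 to 20 rows; each row shifts and turns the commanded pose from where the row before left it, along the tool's axes as they then stand; what a row does not reach is not made up. Full scale, the value 1, is 0.1 m for a shift and 90 degrees for a turn. A row lasts 1/10 s, in which the tool goes at most 50 mm and 8.59 degrees, less where a joint would pass 70% of its speed; a pose out of reach is approached as far as the arm can. A call with a number of a shift or a turn outside -1 to 1 is refused whole. A call with a gripper value outside its range is refused whole. The fingers move at their own pace and stop on an object; "squeeze" is the grip in N (left out, the last holds). Time passes only in rows, so rows that do not move let the fingers close. It gives the time, the measured TCP pose, the force, the opening and the grip force at its end, in the units of the state.
- readout.observe(): the state, without advancing time (a new reading comes with each control period).
- grab_frame(name): name is "side" or "top"; returns the picture (480x640x3 uint8, blue, green, red); there is no depth.
- camera_info(name): a dict with "fx", "fy", "cx", "cy" (pixels), "D" ([k1, k2, p1, p2, k3] as OpenCV has them; the pictures are not rectified), "T" (4x4, takes a point from camera to world coordinates). Camera axes: x right, y up, looking along -z (the intrinsics and any distortion apply to the point x, -y, -z); pixel columns grow to the right and rows downward; lengths in m; the calibration is good to about 2 mm. A picture is of the moment at which its call begins. camera_info takes no time and is no camera call.
- workorder.job_done(): hands the job in; it is judged then, once.
The state is a dict: "clock": time; "qpos": joint angles; "qd": joint speeds; "joint_efforts": joint torques, N m; "position": TCP position; "tool_rot": TCP orientation; "force": force on the tool from outside, world axes, zero at the start; "moment": the same for the moment, N m; "grip_width": finger opening in m; "finger_force": force on a finger pad.
Only numpy, scipy, OpenCV 4.12 (cv2) and the standard library are available. Lean on these libraries where they do the work, as an engineer would, in place of code of your own. Each camera call takes 0.05 s, during which the arm holds its last target. There are 200 camera calls.

## Working session

There is one attempt and no reset: what is moved stays moved. The work goes in short steps, Python scripts to look and compute and a tool call to move; the robot and the scene stay as the last step left them, time stands still between calls to the robot, and variables do not carry over. Pictures are saved under pics/ and viewed, at most 14 in all, crops included, and the job is handed in when it is done.

Besides the shell and the picture viewer there is one more tool, called after "Emit:" by a JSON object that holds its "method" and its "body", one argument or row to a line. drive_tool: Moves the arm, as the interface text tells. Shift numbers are shares of 0.1 m and turn numbers shares of 90 degrees, none past 1 either way. Its arguments: {"type":"object","properties":{"targets":{"type":"array","items":{"type":"object","properties":{"dx":{"type":"number","minimum":-1,"maximum":1},"dy":{"type":"number","minimum":-1,"maximum":1},"dz":{"type":"number","minimum":-1,"maximum":1},"yaw":{"type":"number","minimum":-1,"maximum":1},"fingers":{"type":"number"}}}},"squeeze":{"type":"number"}},"required":["targets"]}

```bash
mkdir -p pics; python3 - <<'E'
from workcell import readout, grab_frame, camera_info, bot
import cv2
for n in("top","side"):
    cv2.imwrite(f"pics/{n}0.png",grab_frame(n)); c=camera_info(n); print(n,c)
print(readout.observe(),bot.pinch_z)
E
```

```text
top {'fx': 447.93708009603984, 'fy': 447.93708009603984, 'cx': 324.3081190886179, 'cy': 243.95256152076928, 'D': array([-0.10779502,  0.        ,  0.        ,  0.        ,  0.        ]), 'T': array([[-0.02838265,  0.99429901, -0.10278086,  0.4018118 ],
       [-0.99954339, -0.02929686, -0.00739584, -0.01390108],
       [-0.01036483,  0.10252402,  0.99467653,  0.9178742 ],
       [ 0.        ,  0.        ,  0.        ,  1.        ]])}
side {'fx': 504.53479814724756, 'fy': 504.53479814724756, 'cx': 308.4232443604237, 'cy': 240.80804223502506, 'D': array([-0.01043915,  0.        ,  0.        ,  0.        ,  0.        ]), 'T': array([[ 0.80763364,  0.40766086, -0.42607572,  0.08673966],
       [-0.58963801,  0.54920955, -0.59219582, -0.54221021],
       [-0.0074102 ,  0.72950771,  0.68393245,  0.67697202],
       [ 0.        ,  0.        ,  0.        ,  1.        ]])}
{'clock': 0.1, 'qpos': array([-1.26721568,  0.52195485, -0.03635324,  1.59996561,  0.02123685,
        1.02105468, -0.11280758]), 'qd': array([ 0.00118486, -0.00197764, -0.00049253, -0.00225301,  0.00098743,
       -0.00048223, -0.00085477]), 'joint_efforts': array([ 4.48159451e-03, -9.28491712e+01,  1.98462322e+00, -3.70528936e+01,
        1.82569673e-02,  5.49794873e-03,  1.08121392e-05]), 'position': array([0.22812899, 0.58155914, 0.23077748]), 'tool_rot': array([-3.14060009e+00,  8.68105161e-05,  2.76783541e+00]), 'force': array([-0.3517    ,  0.12371633,  0.36087847]), 'moment': array([-0.01702011,  0.02387851, -0.04112769]), 'finger_force': 0.0, 'grip_width': 0.08563530568884473} 0.0187
```

View pics/top0.png

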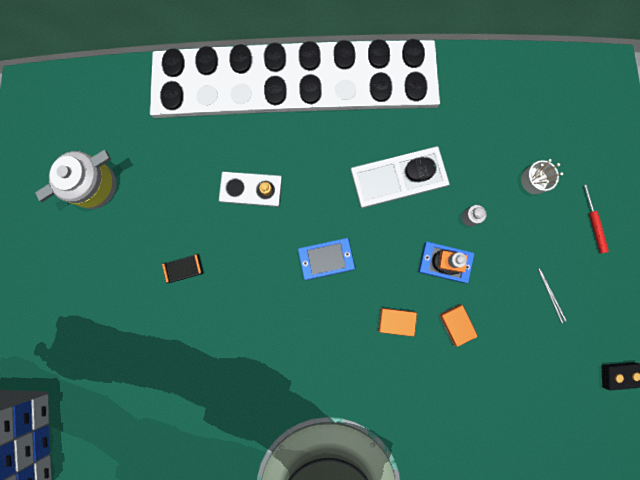

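View pics/side0.png

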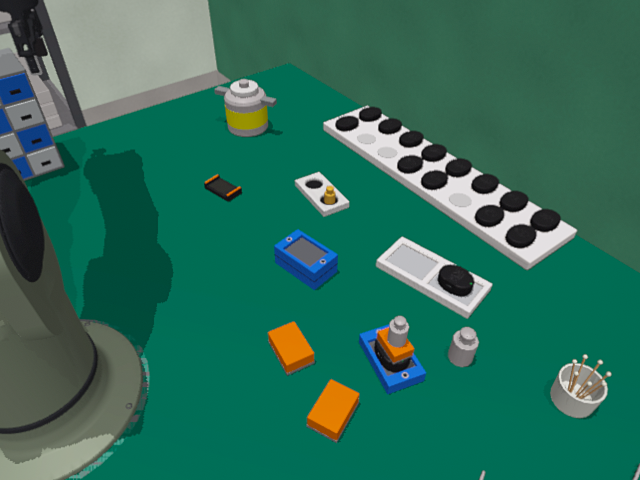

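Top view: stack near (448,262) (carrier, case, orange block, steel knob at (459,258)); pile (326,259), rest (182,268), weight block (250,189) with its empty well at (235,187), tray (400,177) with its empty pocket at (378,182). Candidates for the press block are the one in the stack (452,260) and loose ones at (398,322) and (459,326), which look larger. Candidates for the steel weight are the one on the stack (459,258) and a loose one at (476,214). Next, an enlarged crop to confirm and measure.

```bash
python3 - <<'E'
import cv2,numpy as np
t=cv2.imread("pics/top0.png"); s=cv2.imread("pics/side0.png")
def crop(im,x,y,w,h,k):
    c=cv2.resize(im[y:y+h,x:x+w],None,fx=k,fy=k,interpolation=cv2.INTER_CUBIC)
    for i in range(0,w,10): cv2.line(c,(i*k,0),(i*k,6 if i%20 else 12),(255,255,255),1); 
    for i in range(0,h,10): cv2.line(c,(0,i*k),(6 if i%20 else 12,i*k),(255,255,255),1)
    for i in range(0,w,20): cv2.putText(c,str(x+i),(i*k,22),0,.35,(0,255,255),1)
    for i in range(20,h,20): cv2.putText(c,str(y+i),(14,i*k+4),0,.35,(0,255,255),1)
    return c
cv2.imwrite("pics/a.png",np.hstack([crop(t,412,200,80,100,5),crop(s,350,300,133,100,3)[:300].repeat(1,0) if 0 else cv2.resize(crop(s,352,304,80,100,5),(400,500))]))
cv2.imwrite("pics/b.png",np.vstack([np.hstack([crop(t,290,230,80,60,5),crop(t,150,240,80,60,5)]),np.hstack([crop(t,212,160,80,60,5),crop(t,350,145,100,65,4)[:300,:400] if 0 else cv2.resize(crop(t,348,140,104,78,4),(400,300))])]))
E
```

```text
(no output)
```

View pics/a.png

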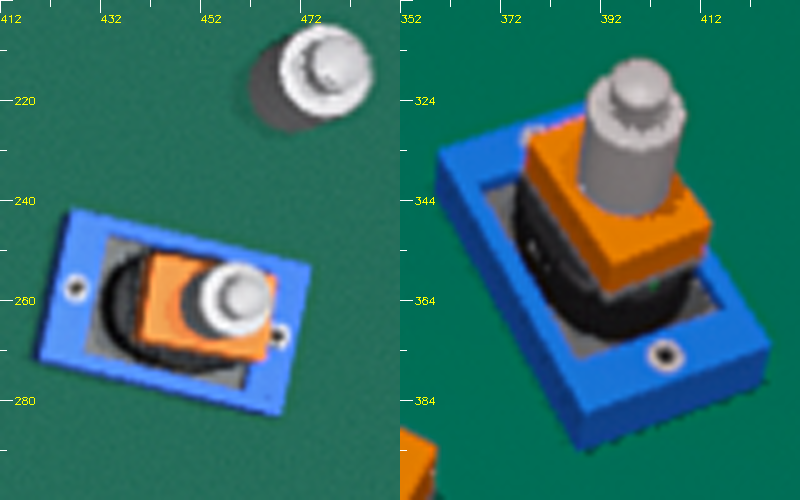

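View pics/b.png

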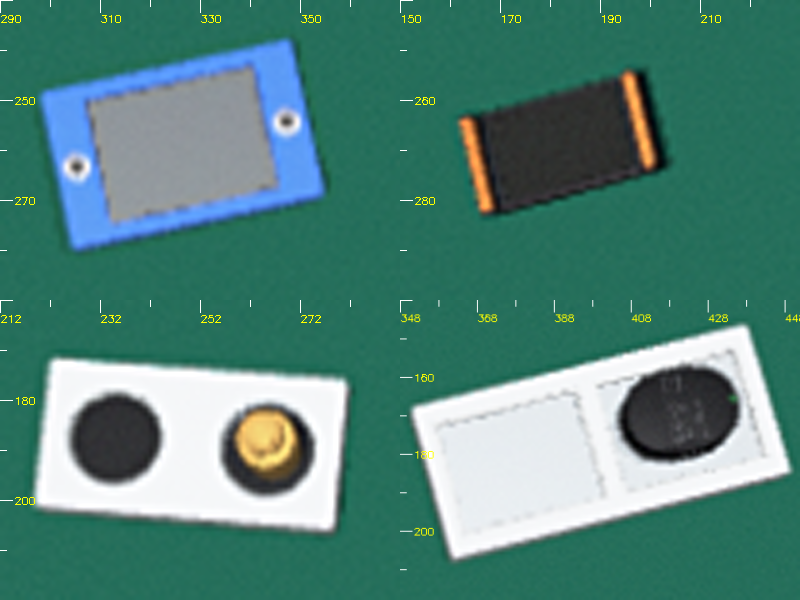

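The crop agrees: the stack's knobbed weight is about 14.5–15 px across (28 mm fits) and the loose one about 18.5 px (too big). The stack's orange block is 17.5 × 25 px at its height, which is 34 × 50 mm, and the loose blocks are bigger. So I use the stack's weight and block. Now I compute poses from the corners I read.

```bash
cat > h.py <<'E'
import numpy as np,cv2
from workcell import camera_info
def K(c): return np.array([[c["fx"],0,c["cx"]],[0,c["fy"],c["cy"]],[0,0,1]])
F=np.diag([1.,-1,-1])
def back(px,z,name="top"):
    c=camera_info(name); u=cv2.undistortPoints(np.array(px,float).reshape(-1,1,2),K(c),c["D"])[:,0]
    d=np.c_[u[:,0],-u[:,1],-np.ones(len(u))]@c["T"][:3,:3].T; o=c["T"][:3,3]
    return (o+d*((z-o[2])/d[:,2])[:,None])[:,:2]
def proj(P,name="side"):
    c=camera_info(name); q=(np.asarray(P,float)-c["T"][:3,3])@c["T"][:3,:3]@F
    return cv2.projectPoints(q,np.zeros(3),np.zeros(3),K(c),c["D"])[0][:,0]
def fit(px,L,W,z,name="top"):
    # px order: image TL,TR,BR,BL = (+x,+y),(+x,-y),(-x,-y),(-x,+y)
    p=back(px,z,name); m=np.array([[W,L],[W,-L],[-W,-L],[-W,L]])/2
    H=((m-m.mean(0)).T@(p-p.mean(0))); a=np.arctan2(H[0,1]-H[1,0],H[0,0]+H[1,1])
    R=np.array([[np.cos(a),-np.sin(a)],[np.sin(a),np.cos(a)]]); t=p.mean(0)
    return t,a,np.abs(m@R.T+t-p).max()
def rect(t,a,L,W,z):
    R=np.array([[np.cos(a),-np.sin(a)],[np.sin(a),np.cos(a)]])
    return np.c_[np.array([[W,L],[W,-L],[-W,-L],[-W,L]])/2@R.T+t,np.full(4,z)]
E
python3 - <<'E'
from h import *
s=cv2.imread("pics/side0.png"); s=cv2.resize(s,None,fx=2,fy=2)
I={"carrier":([(426,241.8),(474.4,252.8),(468.4,283.2),(419.6,272)],.1,.062,.022),
"block":([(442,250.8),(467.2,255),(465.2,272.4),(439.8,267.6)],.05,.034,.06),
"pile":([(298.4,248.4),(348.4,237.6),(355,268.6),(305,280)],.1,.062,.044),
"rest":([(162,263.2),(197,254),(201.4,273.4),(167,282.6)],.076,.042,.016),
"wblock":([(222,172),(281.4,176),(279,206),(219.4,201.4)],.124,.062,.014),
"tray":([(350.9,168.1),(437.7,146.2),(449.9,184.7),(361.8,207.6)],.188,.084,.016)}
for n,(px,L,W,z) in I.items():
    t,a,r=fit(px,L,W,z); print(n,t.round(4),np.degrees(a).round(1),"res",r.round(4))
    cv2.polylines(s,[(proj(rect(t,a,L,W,z))*2).round().astype(int)],1,(0,0,255),1)
k=back([(460.8,259.2)],.108)[0]; print("knob",k.round(4),"body",back([(459.2,260)],.094).round(4),"well",back([(235,187.6)],.014).round(4))
for z in(.108,.094): cv2.circle(s,tuple((proj([[*k,z]])[0]*2).round().astype(int)),2,(0,0,255),-1)
cv2.imwrite("pics/c.png",s[220:820,280:1080])
E
```

```text
carrier [ 0.4497 -0.2535] -14.6 res 0.0008
block [ 0.4492 -0.2559] -11.3 res 0.0007
pile [ 0.4632 -0.0113] 10.7 res 0.0008
rest [0.4536 0.2853] 13.3 res 0.0011
wblock [0.6145 0.1426] -6.0 res 0.0009
tray [ 0.6306 -0.1682] 13.2 res 0.001
knob [ 0.4502 -0.256 ] body [[ 0.4497 -0.2571]] well [[0.618  0.1745]]
```

View pics/c.png

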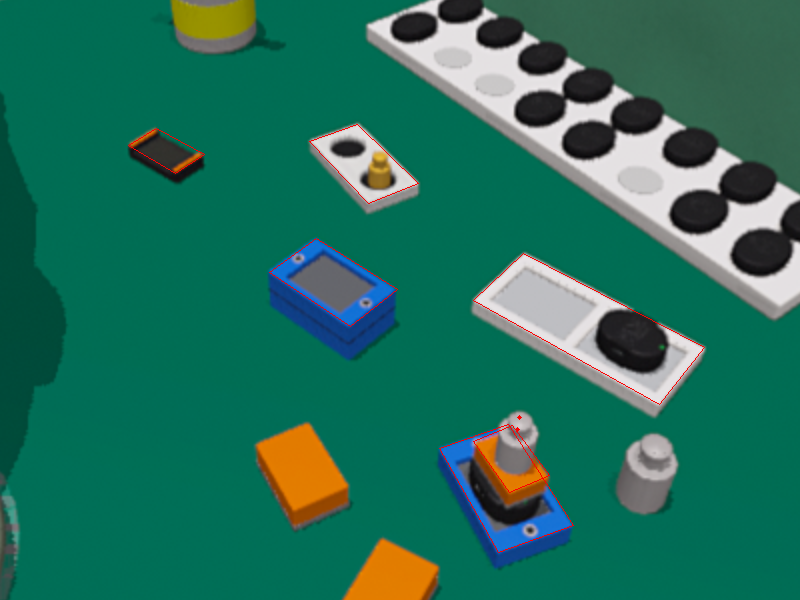

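The side overlay matches all outlines within about 1–2 mm, so I trust these poses. First I turn the tool (about 80°) and move +x to skirt the base.

```bash
cat > p.py <<'E'
import sys,numpy as np
from workcell import readout
def rel(pts,yaw_deg=None):
    s=readout.observe(); p=s["position"].copy(); y=s["tool_rot"][2]
    print("t",round(s["clock"],2),p.round(4),"yaw",np.degrees(y).round(2),"w",round(s["grip_width"],4),"ff",round(s["finger_force"],1),"F",s["force"].round(1))
    if yaw_deg is not None:
        print("turn",round(-((yaw_deg-np.degrees(y)+180)%360-180)/90,4)); y=np.radians(yaw_deg)
    for q in pts:
        d=np.array(q)-p; p=np.array(q)
        print(q,"-> dx %.3f dy %.3f dz %.3f"%tuple(np.array([np.cos(y)*d[0]+np.sin(y)*d[1],np.sin(y)*d[0]-np.cos(y)*d[1],-d[2]])/.1))
E
python3 -c "
from p import *
rel([(.5,.55,.231),(.5,-.15,.231),(.45,-.2565,.171),(.45,-.2565,.072)],78.7)"
```

```text
t 0.1 [0.2281 0.5816 0.2308] yaw 158.59 w 0.0856 ff 0.0 F [-0.4  0.1  0.4]
turn 0.8876
(0.5, 0.55, 0.231) -> dx 0.223 dy 2.728 dz -0.002
(0.5, -0.15, 0.231) -> dx -6.864 dy 1.372 dz -0.000
(0.45, -0.2565, 0.171) -> dx -1.142 dy -0.282 dz 0.600
(0.45, -0.2565, 0.072) -> dx 0.000 dy 0.000 dz 0.990
```

Emit:
{"method": "drive_tool", "body": {
  "targets": [
    {"yaw": 0.089},
    {"yaw": 0.089},
    {"yaw": 0.089},
    {"yaw": 0.089},
    {"yaw": 0.089},
    {"yaw": 0.089},
    {"yaw": 0.089},
    {"yaw": 0.089},
    {"yaw": 0.088},
    {"yaw": 0.088},
    {"dx": 0.03, "dy": 0.34},
    {"dx": 0.03, "dy": 0.34},
    {"dx": 0.03, "dy": 0.34},
    {"dx": 0.03, "dy": 0.34},
    {"dx": 0.03, "dy": 0.34},
    {"dx": 0.03, "dy": 0.34},
    {"dx": 0.02, "dy": 0.34},
    {"dx": 0.02, "dy": 0.34},
    {},
    {}
  ],
  "squeeze": 30
}}

```text
invalid input
```

Emit:
{"method": "drive_tool", "body": {
  "targets": [
    {"dx": -0.38, "dy": 0.076},
    {"dx": -0.38, "dy": 0.076},
    {"dx": -0.38, "dy": 0.076},
    {"dx": -0.38, "dy": 0.076},
    {"dx": -0.38, "dy": 0.076},
    {"dx": -0.38, "dy": 0.076},
    {"dx": -0.38, "dy": 0.076},
    {"dx": -0.38, "dy": 0.076},
    {"dx": -0.38, "dy": 0.076},
    {"dx": -0.38, "dy": 0.076},
    {"dx": -0.38, "dy": 0.076},
    {"dx": -0.38, "dy": 0.076},
    {"dx": -0.38, "dy": 0.076},
    {"dx": -0.38, "dy": 0.076},
    {"dx": -0.38, "dy": 0.076},
    {"dx": -0.38, "dy": 0.076},
    {"dx": -0.38, "dy": 0.076},
    {"dx": -0.38, "dy": 0.076},
    {},
    {}
  ]
}}

```text
invalid input
```

```bash
python3 -c "
from p import *
rel([(.45,-.2565,.171),(.45,-.2565,.072)],78.7)"
```

```text
t 0.1 [0.2281 0.5816 0.2308] yaw 158.59 w 0.0856 ff 0.0 F [-0.4  0.1  0.4]
turn 0.8876
(0.45, -0.2565, 0.171) -> dx -7.783 dy 3.818 dz 0.598
(0.45, -0.2565, 0.072) -> dx 0.000 dy 0.000 dz 0.990
```

The call was refused, presumably because every field must be present. I'll try full rows.

Emit:
{"method": "drive_tool", "body": {
  "targets": [
    {"dx": 0, "dy": 0, "dz": 0, "yaw": 0.089, "fingers": 0},
    {"dx": 0, "dy": 0, "dz": 0, "yaw": 0.089, "fingers": 0},
    {"dx": 0, "dy": 0, "dz": 0, "yaw": 0.089, "fingers": 0},
    {"dx": 0, "dy": 0, "dz": 0, "yaw": 0.089, "fingers": 0},
    {"dx": 0, "dy": 0, "dz": 0, "yaw": 0.089, "fingers": 0},
    {"dx": 0, "dy": 0, "dz": 0, "yaw": 0.089, "fingers": 0},
    {"dx": 0, "dy": 0, "dz": 0, "yaw": 0.089, "fingers": 0},
    {"dx": 0, "dy": 0, "dz": 0, "yaw": 0.089, "fingers": 0},
    {"dx": 0, "dy": 0, "dz": 0, "yaw": 0.088, "fingers": 0},
    {"dx": 0, "dy": 0, "dz": 0, "yaw": 0.088, "fingers": 0},
    {"dx": 0.03, "dy": 0.34, "dz": 0, "yaw": 0, "fingers": 0},
    {"dx": 0.03, "dy": 0.34, "dz": 0, "yaw": 0, "fingers": 0},
    {"dx": 0.03, "dy": 0.34, "dz": 0, "yaw": 0, "fingers": 0},
    {"dx": 0.03, "dy": 0.34, "dz": 0, "yaw": 0, "fingers": 0},
    {"dx": 0.03, "dy": 0.34, "dz": 0, "yaw": 0, "fingers": 0},
    {"dx": 0.03, "dy": 0.34, "dz": 0, "yaw": 0, "fingers": 0},
    {"dx": 0.03, "dy": 0.34, "dz": 0, "yaw": 0, "fingers": 0},
    {"dx": 0.03, "dy": 0.34, "dz": 0, "yaw": 0, "fingers": 0}
  ],
  "squeeze": 30
}}

```text
clock: 1.9
position: [0.5008, 0.5515, 0.2309]
tool_rot: [-3.141, 0.001, 1.373]
force: [0.1, 0.2, 0.6]
grip_width: 0.0851
finger_force: 0.0
```

Emit:
{"method": "drive_tool", "body": {
  "targets": [
    {"dx": -0.38, "dy": 0.076, "dz": 0, "yaw": 0, "fingers": 0},
    {"dx": -0.38, "dy": 0.076, "dz": 0, "yaw": 0, "fingers": 0},
    {"dx": -0.38, "dy": 0.076, "dz": 0, "yaw": 0, "fingers": 0},
    {"dx": -0.38, "dy": 0.076, "dz": 0, "yaw": 0, "fingers": 0},
    {"dx": -0.38, "dy": 0.076, "dz": 0, "yaw": 0, "fingers": 0},
    {"dx": -0.38, "dy": 0.076, "dz": 0, "yaw": 0, "fingers": 0},
    {"dx": -0.38, "dy": 0.076, "dz": 0, "yaw": 0, "fingers": 0},
    {"dx": -0.38, "dy": 0.076, "dz": 0, "yaw": 0, "fingers": 0},
    {"dx": -0.38, "dy": 0.076, "dz": 0, "yaw": 0, "fingers": 0},
    {"dx": -0.38, "dy": 0.076, "dz": 0, "yaw": 0, "fingers": 0},
    {"dx": -0.38, "dy": 0.076, "dz": 0, "yaw": 0, "fingers": 0},
    {"dx": -0.38, "dy": 0.076, "dz": 0, "yaw": 0, "fingers": 0},
    {"dx": -0.38, "dy": 0.076, "dz": 0, "yaw": 0, "fingers": 0},
    {"dx": -0.38, "dy": 0.076, "dz": 0, "yaw": 0, "fingers": 0},
    {"dx": -0.38, "dy": 0.076, "dz": 0, "yaw": 0, "fingers": 0},
    {"dx": -0.38, "dy": 0.076, "dz": 0, "yaw": 0, "fingers": 0},
    {"dx": -0.38, "dy": 0.076, "dz": 0, "yaw": 0, "fingers": 0},
    {"dx": -0.38, "dy": 0.076, "dz": 0, "yaw": 0, "fingers": 0}
  ]
}}

```text
clock: 3.7
position: [0.4989, -0.1471, 0.2312]
tool_rot: [-3.141, -0.0, 1.373]
force: [0.1, 0.7, -0.2]
grip_width: 0.0853
finger_force: 0.0
```

```bash
python3 -c "
from p import *
rel([(.45,-.2565,.171),(.45,-.2565,.072)],78.7)"
```

```text
t 3.7 [ 0.4989 -0.1471  0.2312] yaw 78.67 w 0.0853 ff 0.0 F [ 0.1  0.7 -0.2]
turn -0.0003
(0.45, -0.2565, 0.171) -> dx -1.168 dy -0.266 dz 0.602
(0.45, -0.2565, 0.072) -> dx 0.000 dy 0.000 dz 0.990
```

Emit:
{"method": "drive_tool", "body": {
  "targets": [
    {"dx": -0.29, "dy": -0.066, "dz": 0.15, "yaw": 0, "fingers": 0},
    {"dx": -0.29, "dy": -0.066, "dz": 0.15, "yaw": 0, "fingers": 0},
    {"dx": -0.29, "dy": -0.067, "dz": 0.15, "yaw": 0, "fingers": 0},
    {"dx": -0.29, "dy": -0.067, "dz": 0.15, "yaw": 0, "fingers": 0},
    {"dx": 0, "dy": 0, "dz": 0, "yaw": 0, "fingers": 0},
    {"dx": 0, "dy": 0, "dz": 0, "yaw": 0, "fingers": 0}
  ]
}}

```text
clock: 4.3
position: [0.45, -0.2544, 0.1711]
tool_rot: [-3.141, -0.0, 1.372]
force: [0.9, 1.2, -0.1]
grip_width: 0.0854
finger_force: 0.0
```

```bash
python3 -c "
from p import *
rel([(.45,-.2565,.072)],78.7)"
```

```text
t 4.3 [ 0.45   -0.2544  0.1711] yaw 78.58 w 0.0854 ff 0.0 F [ 0.9  1.2 -0.1]
turn -0.0013
(0.45, -0.2565, 0.072) -> dx -0.021 dy 0.004 dz 0.991
```

Emit:
{"method": "drive_tool", "body": {
  "targets": [
    {"dx": -0.02, "dy": 0.005, "dz": 0.25, "yaw": 0, "fingers": 0},
    {"dx": 0, "dy": 0, "dz": 0.25, "yaw": 0, "fingers": 0},
    {"dx": 0, "dy": 0, "dz": 0.25, "yaw": 0, "fingers": 0},
    {"dx": 0, "dy": 0, "dz": 0.14, "yaw": 0, "fingers": 0},
    {"dx": 0, "dy": 0, "dz": 0.1, "yaw": 0, "fingers": 0},
    {"dx": 0, "dy": 0, "dz": 0, "yaw": 0, "fingers": 0.5},
    {"dx": 0, "dy": 0, "dz": 0, "yaw": 0, "fingers": 0.6},
    {"dx": 0, "dy": 0, "dz": 0, "yaw": 0, "fingers": 0.7},
    {"dx": 0, "dy": 0, "dz": 0, "yaw": 0, "fingers": 0.8},
    {"dx": 0, "dy": 0, "dz": 0, "yaw": 0, "fingers": 0.9},
    {"dx": 0, "dy": 0, "dz": 0, "yaw": 0, "fingers": 1},
    {"dx": 0, "dy": 0, "dz": 0, "yaw": 0, "fingers": 1},
    {"dx": 0, "dy": 0, "dz": 0, "yaw": 0, "fingers": 1},
    {"dx": 0, "dy": 0, "dz": 0, "yaw": 0, "fingers": 1}
  ]
}}

```text
clock: 5.7
position: [0.4508, -0.2564, 0.0731]
tool_rot: [3.141, -0.0, 1.373]
force: [-1.5, 1.5, 9.4]
grip_width: 0.0268
finger_force: 28.9
```

```bash
python3 -c "
from p import *
s=readout.observe()['position']
rel([(s[0],s[1],.16),(.6178,.1744,.16),(.6178,.1744,.022)],84)"
```

```text
t 5.7 [ 0.4508 -0.2564  0.0731] yaw 78.65 w 0.0268 ff 28.9 F [-1.5  1.5  9.4]
turn -0.0594
(np.float64(0.4508208275506205), np.float64(-0.25635876051723255), 0.16) -> dx 0.000 dy 0.000 dz -0.869
(0.6178, 0.1744, 0.16) -> dx 4.459 dy 1.210 dz -0.000
(0.6178, 0.1744, 0.022) -> dx 0.000 dy 0.000 dz 1.380
```

Gripped at 26.8 mm, about 28. Lift and carry to the well.

Emit:
{"method": "drive_tool", "body": {
  "targets": [
    {"dx": 0, "dy": 0, "dz": -0.08, "yaw": 0, "fingers": 1},
    {"dx": 0, "dy": 0, "dz": -0.19, "yaw": 0, "fingers": 1},
    {"dx": 0, "dy": 0, "dz": -0.25, "yaw": -0.03, "fingers": 1},
    {"dx": 0, "dy": 0, "dz": -0.25, "yaw": -0.029, "fingers": 1},
    {"dx": 0, "dy": 0, "dz": -0.1, "yaw": 0, "fingers": 1},
    {"dx": 0.2, "dy": 0.05, "dz": 0, "yaw": 0, "fingers": 1},
    {"dx": 0.36, "dy": 0.1, "dz": 0, "yaw": 0, "fingers": 1},
    {"dx": 0.4, "dy": 0.11, "dz": 0, "yaw": 0, "fingers": 1},
    {"dx": 0.4, "dy": 0.11, "dz": 0, "yaw": 0, "fingers": 1},
    {"dx": 0.4, "dy": 0.11, "dz": 0, "yaw": 0, "fingers": 1},
    {"dx": 0.4, "dy": 0.11, "dz": 0, "yaw": 0, "fingers": 1},
    {"dx": 0.4, "dy": 0.11, "dz": 0, "yaw": 0, "fingers": 1},
    {"dx": 0.4, "dy": 0.11, "dz": 0, "yaw": 0, "fingers": 1},
    {"dx": 0.4, "dy": 0.11, "dz": 0, "yaw": 0, "fingers": 1},
    {"dx": 0.4, "dy": 0.11, "dz": 0, "yaw": 0, "fingers": 1},
    {"dx": 0.4, "dy": 0.1, "dz": 0, "yaw": 0, "fingers": 1},
    {"dx": 0.2, "dy": 0.05, "dz": 0, "yaw": 0, "fingers": 1},
    {"dx": 0.1, "dy": 0.03, "dz": 0, "yaw": 0, "fingers": 1},
    {"dx": 0, "dy": 0, "dz": 0, "yaw": 0, "fingers": 1},
    {"dx": 0, "dy": 0, "dz": 0, "yaw": 0, "fingers": 1}
  ]
}}

```text
clock: 7.7
position: [0.6174, 0.1729, 0.1591]
tool_rot: [-3.141, 0.001, 1.464]
force: [-0.9, -0.4, -2.5]
grip_width: 0.0272
finger_force: 30.0
```

```bash
python3 -c "
from p import *
rel([(.6178,.1744,.07),(.6178,.1744,.022)],84)
from workcell import grab_frame
import cv2,numpy as np
from h import proj
s=grab_frame('side'); t=grab_frame('top')
a=proj([(.6178,.1744,.06)],'side')[0].astype(int); b=proj([(.6178,.1744,.06)],'top')[0].astype(int)
print(a,b)
c=lambda i,p: cv2.resize(i[p[1]-60:p[1]+60,p[0]-50:p[0]+50],None,fx=4,fy=4)
cv2.imwrite('pics/d.png',np.hstack([c(s,a),c(t,b)]))"
```

```text
t 7.7 [0.6174 0.1729 0.1591] yaw 83.87 w 0.0272 ff 30.0 F [-0.9 -0.4 -2.5]
turn -0.0015
(0.6178, 0.1744, 0.07) -> dx 0.015 dy 0.002 dz 0.891
(0.6178, 0.1744, 0.022) -> dx 0.000 dy 0.000 dz 0.480
[313 165] [230 182]
```

View pics/d.png

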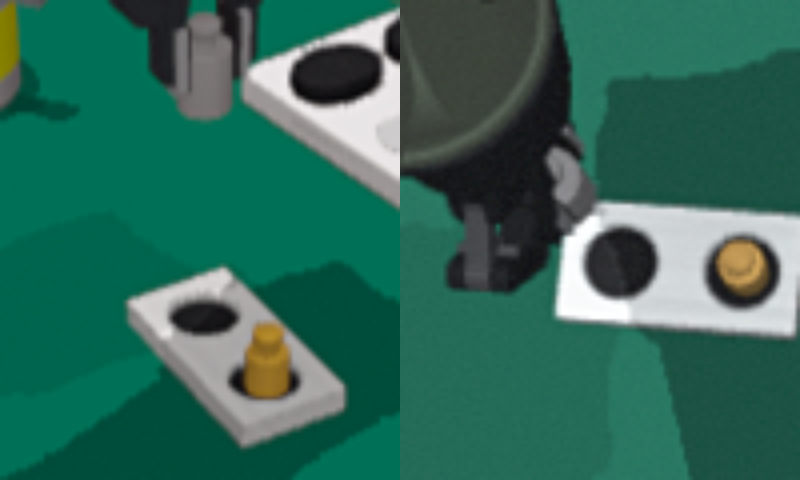

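The side view shows the weight hanging upright in the fingers (at crop (205,100)). The well at (204,317) is clear. Lower in, then creep to contact.

Emit:
{"method": "drive_tool", "body": {
  "targets": [
    {"dx": 0.015, "dy": 0, "dz": 0.2, "yaw": 0, "fingers": 1},
    {"dx": 0, "dy": 0, "dz": 0.3, "yaw": 0, "fingers": 1},
    {"dx": 0, "dy": 0, "dz": 0.3, "yaw": 0, "fingers": 1},
    {"dx": 0, "dy": 0, "dz": 0.2, "yaw": 0, "fingers": 1},
    {"dx": 0, "dy": 0, "dz": 0.15, "yaw": 0, "fingers": 1},
    {"dx": 0, "dy": 0, "dz": 0.1, "yaw": 0, "fingers": 1},
    {"dx": 0, "dy": 0, "dz": 0.05, "yaw": 0, "fingers": 1},
    {"dx": 0, "dy": 0, "dz": 0.03, "yaw": 0, "fingers": 1},
    {"dx": 0, "dy": 0, "dz": 0.02, "yaw": 0, "fingers": 1},
    {"dx": 0, "dy": 0, "dz": 0, "yaw": 0, "fingers": 1}
  ]
}}

```text
clock: 8.8
position: [0.618, 0.1762, 0.0246]
tool_rot: [3.141, -0.0, 1.466]
force: [0.1, -0.3, -2.5]
grip_width: 0.0268
finger_force: 30.0
```

Emit:
{"method": "drive_tool", "body": {
  "targets": [
    {"dx": -0.018, "dy": 0, "dz": 0.01, "yaw": 0, "fingers": 1},
    {"dx": 0, "dy": 0, "dz": 0.01, "yaw": 0, "fingers": 1},
    {"dx": 0, "dy": 0, "dz": 0.01, "yaw": 0, "fingers": 1},
    {"dx": 0, "dy": 0, "dz": 0, "yaw": 0, "fingers": 1}
  ]
}}

```text
clock: 9.2
position: [0.6177, 0.1743, 0.0213]
tool_rot: [3.142, 0.0, 1.466]
force: [-0.3, 0.2, -2.5]
grip_width: 0.0267
finger_force: 30.1
```

Emit:
{"method": "drive_tool", "body": {
  "targets": [
    {"dx": 0, "dy": 0, "dz": 0.008, "yaw": 0, "fingers": 1},
    {"dx": 0, "dy": 0, "dz": 0, "yaw": 0, "fingers": 1}
  ]
}}

```text
clock: 9.4
position: [0.6177, 0.1744, 0.0211]
tool_rot: [3.141, -0.0, 1.466]
force: [-4.3, -0.6, 9.0]
grip_width: 0.0268
finger_force: 31.2
```

Contact (+9 N). Release and rise.

Emit:
{"method": "drive_tool", "body": {
  "targets": [
    {"dx": 0, "dy": 0, "dz": 0, "yaw": 0, "fingers": 0.6},
    {"dx": 0, "dy": 0, "dz": 0, "yaw": 0, "fingers": 0.4},
    {"dx": 0, "dy": 0, "dz": 0, "yaw": 0, "fingers": 0.2},
    {"dx": 0, "dy": 0, "dz": 0, "yaw": 0, "fingers": 0.2},
    {"dx": 0, "dy": 0, "dz": -0.1, "yaw": 0, "fingers": 0.1},
    {"dx": 0, "dy": 0, "dz": -0.3, "yaw": 0, "fingers": 0},
    {"dx": 0, "dy": 0, "dz": -0.4, "yaw": 0, "fingers": 0},
    {"dx": 0, "dy": 0, "dz": -0.4, "yaw": 0, "fingers": 0},
    {"dx": 0, "dy": 0, "dz": -0.1, "yaw": 0, "fingers": 0}
  ]
}}

```text
clock: 10.3
position: [0.6195, 0.1745, 0.1555]
tool_rot: [3.136, -0.003, 1.465]
force: [0.0, 0.3, -0.4]
grip_width: 0.0852
finger_force: 0.0
```

```bash
python3 -c "
from p import *
rel([(.4492,-.2559,.15),(.4492,-.2559,.044)],78.7)
from workcell import grab_frame
import cv2,numpy as np
from h import proj
s=grab_frame('side'); t=grab_frame('top')
c=lambda i,x,y: cv2.resize(i[y:y+60,x:x+80],None,fx=5,fy=5)
cv2.imwrite('pics/e.png',np.vstack([np.hstack([c(s,352,320),c(t,410,235)]),np.hstack([c(s,275,160),c(t,212,160)])]))"
```

```text
t 10.3 [0.6195 0.1745 0.1555] yaw 83.95 w 0.0852 ff 0.0 F [ 0.   0.3 -0.4]
turn 0.0583
(0.4492, -0.2559, 0.15) -> dx -4.554 dy -0.826 dz 0.055
(0.4492, -0.2559, 0.044) -> dx 0.000 dy 0.000 dz 1.060
```

View pics/e.png

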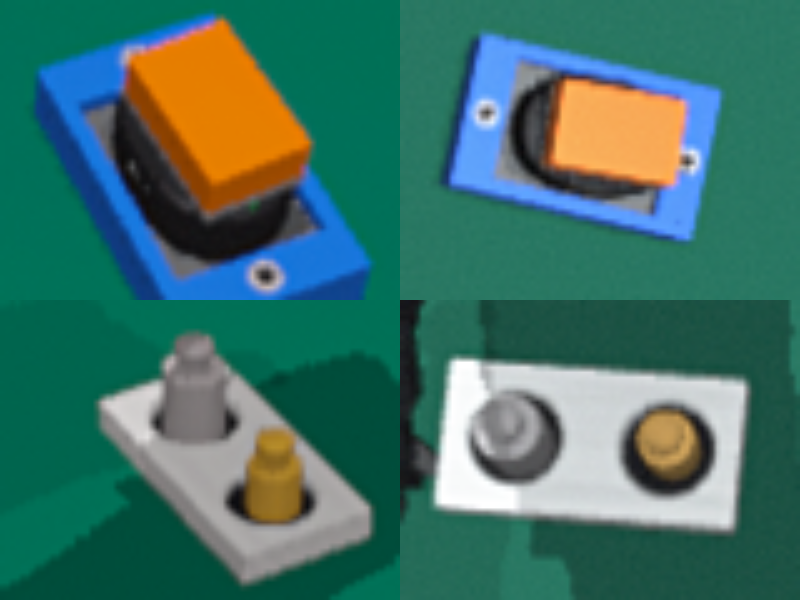

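The weight stands upright in its well at crop (515,437). The block on the stack has top corners at about (442.6,251), (467.4,255), (465.4,272.4) and (440,268), unmoved. Next, the block.

```bash
python3 -c "
from p import *
from h import *
t,a,r=fit([(442.6,251),(467.4,255),(465.4,272.4),(440,268)],.05,.034,.06);print(t,np.degrees(a),r)
print(fit([(352+225/5,320+15/5),(352+312/5,320+145/5),(352+212/5,320+185/5),(352+127/5,320+58/5)],.05,.034,.06,'side'))
rel([(t[0],t[1],.15),(t[0],t[1],.044)],90+np.degrees(a))"
```

```text
[ 0.44889171 -0.25651595] -11.108822916497626 0.0004948058558932877
(array([ 0.44849425, -0.25753215]), np.float64(-0.2158497601052682), np.float64(0.0010549162819329938))
t 10.4 [0.6185 0.1746 0.1528] yaw 83.98 w 0.0852 ff 0.0 F [ 0.5  0.  -1.3]
turn 0.0565
(np.float64(0.4488917076370163), np.float64(-0.25651594978112896), 0.15) -> dx -4.557 dy -0.834 dz 0.028
(np.float64(0.4488917076370163), np.float64(-0.25651594978112896), 0.044) -> dx 0.000 dy 0.000 dz 1.060
```

Emit:
{"method": "drive_tool", "body": {
  "targets": [
    {"dx": 0, "dy": 0, "dz": 0, "yaw": 0.03, "fingers": 0},
    {"dx": 0, "dy": 0, "dz": 0, "yaw": 0.03, "fingers": 0},
    {"dx": -0.2, "dy": -0.04, "dz": 0, "yaw": 0, "fingers": 0},
    {"dx": -0.4, "dy": -0.07, "dz": 0, "yaw": 0, "fingers": 0},
    {"dx": -0.4, "dy": -0.07, "dz": 0, "yaw": 0, "fingers": 0},
    {"dx": -0.4, "dy": -0.07, "dz": 0, "yaw": 0, "fingers": 0},
    {"dx": -0.4, "dy": -0.07, "dz": 0, "yaw": 0, "fingers": 0},
    {"dx": -0.4, "dy": -0.07, "dz": 0, "yaw": 0, "fingers": 0},
    {"dx": -0.4, "dy": -0.08, "dz": 0, "yaw": 0, "fingers": 0},
    {"dx": -0.4, "dy": -0.08, "dz": 0, "yaw": 0, "fingers": 0},
    {"dx": -0.4, "dy": -0.08, "dz": 0, "yaw": 0, "fingers": 0},
    {"dx": -0.4, "dy": -0.08, "dz": 0, "yaw": 0, "fingers": 0},
    {"dx": -0.4, "dy": -0.07, "dz": 0, "yaw": 0, "fingers": 0},
    {"dx": -0.2, "dy": -0.04, "dz": 0, "yaw": 0, "fingers": 0},
    {"dx": -0.12, "dy": -0.02, "dz": 0, "yaw": 0, "fingers": 0},
    {"dx": 0, "dy": 0, "dz": 0.3, "yaw": 0, "fingers": 0},
    {"dx": 0, "dy": 0, "dz": 0.3, "yaw": 0, "fingers": 0},
    {"dx": 0, "dy": 0, "dz": 0.1, "yaw": 0, "fingers": 0},
    {"dx": 0, "dy": 0, "dz": 0, "yaw": 0, "fingers": 0},
    {"dx": 0, "dy": 0, "dz": 0, "yaw": 0, "fingers": 0}
  ]
}}

```text
clock: 12.4
position: [0.4461, -0.252, 0.0811]
tool_rot: [3.141, 0.0, 1.372]
force: [1.0, 0.2, -0.3]
grip_width: 0.0855
finger_force: 0.0
```

```bash
python3 -c "
from p import *
rel([(.4488,-.2568,.044)],78.6)"
```

```text
t 12.4 [ 0.4461 -0.252   0.0811] yaw 78.59 w 0.0855 ff 0.0 F [ 1.   0.2 -0.3]
turn -0.0001
(0.4488, -0.2568, 0.044) -> dx -0.041 dy 0.036 dz 0.371
```

Emit:
{"method": "drive_tool", "body": {
  "targets": [
    {"dx": -0.041, "dy": 0.036, "dz": 0, "yaw": 0, "fingers": 0},
    {"dx": 0, "dy": 0, "dz": 0.15, "yaw": 0, "fingers": 0},
    {"dx": 0, "dy": 0, "dz": 0.15, "yaw": 0, "fingers": 0},
    {"dx": 0, "dy": 0, "dz": 0.07, "yaw": 0, "fingers": 0},
    {"dx": 0, "dy": 0, "dz": 0, "yaw": 0, "fingers": 0.5},
    {"dx": 0, "dy": 0, "dz": 0, "yaw": 0, "fingers": 0.5},
    {"dx": 0, "dy": 0, "dz": 0, "yaw": 0, "fingers": 0.6},
    {"dx": 0, "dy": 0, "dz": 0, "yaw": 0, "fingers": 0.7},
    {"dx": 0, "dy": 0, "dz": 0, "yaw": 0, "fingers": 0.8},
    {"dx": 0, "dy": 0, "dz": 0, "yaw": 0, "fingers": 1},
    {"dx": 0, "dy": 0, "dz": 0, "yaw": 0, "fingers": 1},
    {"dx": 0, "dy": 0, "dz": 0, "yaw": 0, "fingers": 1}
  ],
  "squeeze": 25
}}

```text
clock: 13.6
position: [0.4488, -0.257, 0.0443]
tool_rot: [3.141, 0.0, 1.371]
force: [-1.1, 1.1, 9.5]
grip_width: 0.0329
finger_force: 24.7
```

```bash
python3 -c "
from p import *
s=readout.observe()['position']
rel([(s[0],s[1],.13),(.4536,.2853,.13),(.4536,.2853,.016)],103.3)"
```

```text
t 13.6 [ 0.4488 -0.257   0.0443] yaw 78.57 w 0.0329 ff 24.7 F [-1.1  1.1  9.5]
turn -0.2748
(np.float64(0.4488084782564956), np.float64(-0.25699479070031134), 0.13) -> dx 0.000 dy 0.000 dz -0.857
(0.4536, 0.2853, 0.13) -> dx 5.266 dy 1.294 dz -0.000
(0.4536, 0.2853, 0.016) -> dx 0.000 dy 0.000 dz 1.140
```

Emit:
{"method": "drive_tool", "body": {
  "targets": [
    {"dx": 0, "dy": 0, "dz": -0.06, "yaw": 0, "fingers": 1},
    {"dx": 0, "dy": 0, "dz": -0.2, "yaw": 0, "fingers": 1},
    {"dx": 0, "dy": 0, "dz": -0.2, "yaw": -0.055, "fingers": 1},
    {"dx": 0, "dy": 0, "dz": -0.2, "yaw": -0.055, "fingers": 1},
    {"dx": 0, "dy": 0, "dz": -0.2, "yaw": -0.055, "fingers": 1},
    {"dx": 0, "dy": 0, "dz": 0, "yaw": -0.055, "fingers": 1},
    {"dx": 0, "dy": 0, "dz": 0, "yaw": -0.055, "fingers": 1},
    {"dx": 0.27, "dy": 0.06, "dz": 0, "yaw": 0, "fingers": 1},
    {"dx": 0.4, "dy": 0.1, "dz": 0, "yaw": 0, "fingers": 1},
    {"dx": 0.4, "dy": 0.1, "dz": 0, "yaw": 0, "fingers": 1},
    {"dx": 0.4, "dy": 0.1, "dz": 0, "yaw": 0, "fingers": 1},
    {"dx": 0.4, "dy": 0.1, "dz": 0, "yaw": 0, "fingers": 1},
    {"dx": 0.4, "dy": 0.1, "dz": 0, "yaw": 0, "fingers": 1},
    {"dx": 0.4, "dy": 0.1, "dz": 0, "yaw": 0, "fingers": 1},
    {"dx": 0.4, "dy": 0.1, "dz": 0, "yaw": 0, "fingers": 1},
    {"dx": 0.4, "dy": 0.1, "dz": 0, "yaw": 0, "fingers": 1},
    {"dx": 0.4, "dy": 0.1, "dz": 0, "yaw": 0, "fingers": 1},
    {"dx": 0.4, "dy": 0.1, "dz": 0, "yaw": 0, "fingers": 1},
    {"dx": 0.4, "dy": 0.1, "dz": 0, "yaw": 0, "fingers": 1},
    {"dx": 0.4, "dy": 0.1, "dz": 0, "yaw": 0, "fingers": 1}
  ]
}}

```text
clock: 15.6
position: [0.454, 0.2673, 0.1301]
tool_rot: [3.141, -0.0, 1.803]
force: [1.2, 0.7, 0.1]
grip_width: 0.0336
finger_force: 25.6
```

Emit:
{"method": "drive_tool", "body": {
  "targets": [
    {"dx": 0.2, "dy": 0.04, "dz": 0, "yaw": 0, "fingers": 1},
    {"dx": 0, "dy": 0, "dz": 0, "yaw": 0, "fingers": 1},
    {"dx": 0, "dy": 0, "dz": 0, "yaw": 0, "fingers": 1},
    {"dx": 0, "dy": 0, "dz": 0, "yaw": 0, "fingers": 1}
  ]
}}

```text
clock: 16.0
position: [0.4537, 0.2849, 0.1298]
tool_rot: [3.141, 0.0, 1.802]
force: [-0.4, -0.5, -0.6]
grip_width: 0.0332
finger_force: 25.6
```

```bash
python3 -c "
from p import *
rel([(.4536,.2853,.018)],103.3)"
```

```text
t 16.0 [0.4537 0.2849 0.1298] yaw 103.25 w 0.0332 ff 25.6 F [-0.4 -0.5 -0.6]
turn -0.0005
(0.4536, 0.2853, 0.018) -> dx 0.005 dy -0.000 dz 1.118
```

Emit:
{"method": "drive_tool", "body": {
  "targets": [
    {"dx": 0.005, "dy": 0, "dz": 0.2, "yaw": 0, "fingers": 1},
    {"dx": 0, "dy": 0, "dz": 0.35, "yaw": 0, "fingers": 1},
    {"dx": 0, "dy": 0, "dz": 0.3, "yaw": 0, "fingers": 1},
    {"dx": 0, "dy": 0, "dz": 0.15, "yaw": 0, "fingers": 1},
    {"dx": 0, "dy": 0, "dz": 0.08, "yaw": 0, "fingers": 1},
    {"dx": 0, "dy": 0, "dz": 0.04, "yaw": 0, "fingers": 1},
    {"dx": 0, "dy": 0, "dz": 0.01, "yaw": 0, "fingers": 1},
    {"dx": 0, "dy": 0, "dz": 0.01, "yaw": 0, "fingers": 1},
    {"dx": 0, "dy": 0, "dz": 0, "yaw": 0, "fingers": 1}
  ]
}}

```text
clock: 16.9
position: [0.4537, 0.2867, 0.0161]
tool_rot: [3.141, -0.0, 1.803]
force: [0.2, -0.2, 0.3]
grip_width: 0.0333
finger_force: 25.6
```

Emit:
{"method": "drive_tool", "body": {
  "targets": [
    {"dx": -0.014, "dy": 0, "dz": 0.009, "yaw": 0, "fingers": 1},
    {"dx": 0, "dy": 0, "dz": 0.008, "yaw": 0, "fingers": 1},
    {"dx": 0, "dy": 0, "dz": 0, "yaw": 0, "fingers": 1}
  ]
}}

```text
clock: 17.2
position: [0.454, 0.285, 0.0143]
tool_rot: [3.141, -0.0, 1.803]
force: [-1.1, -2.7, 9.5]
grip_width: 0.0334
finger_force: 26.8
```

Contact. Release, rise and head back toward the stack, stopping short so that I can look at the case.

Emit:
{"method": "drive_tool", "body": {
  "targets": [
    {"dx": 0, "dy": 0, "dz": 0, "yaw": 0, "fingers": 0.5},
    {"dx": 0, "dy": 0, "dz": 0, "yaw": 0, "fingers": 0.3},
    {"dx": 0, "dy": 0, "dz": 0, "yaw": 0, "fingers": 0.1},
    {"dx": 0, "dy": 0, "dz": 0, "yaw": 0, "fingers": 0},
    {"dx": 0, "dy": 0, "dz": -0.1, "yaw": 0, "fingers": 0},
    {"dx": 0, "dy": 0, "dz": -0.3, "yaw": 0, "fingers": 0},
    {"dx": 0, "dy": 0, "dz": -0.4, "yaw": 0, "fingers": 0},
    {"dx": 0, "dy": 0, "dz": -0.3, "yaw": 0, "fingers": 0},
    {"dx": -0.2, "dy": -0.05, "dz": 0, "yaw": 0.055, "fingers": 0},
    {"dx": -0.4, "dy": -0.08, "dz": 0, "yaw": 0.055, "fingers": 0},
    {"dx": -0.4, "dy": -0.06, "dz": 0, "yaw": 0.055, "fingers": 0},
    {"dx": -0.4, "dy": -0.04, "dz": 0, "yaw": 0.055, "fingers": 0},
    {"dx": -0.4, "dy": -0.02, "dz": 0, "yaw": 0.055, "fingers": 0},
    {"dx": -0.4, "dy": 0, "dz": 0, "yaw": 0.035, "fingers": 0},
    {"dx": -0.2, "dy": 0, "dz": 0, "yaw": 0, "fingers": 0},
    {"dx": 0, "dy": 0, "dz": 0, "yaw": 0, "fingers": 0}
  ]
}}

```text
clock: 18.8
position: [0.4226, 0.043, 0.1245]
tool_rot: [3.141, -0.0, 1.312]
force: [0.1, 0.3, 1.3]
grip_width: 0.0854
finger_force: 0.0
```

```bash
python3 -c "
from p import *
rel([])
from workcell import grab_frame
import cv2,numpy as np
s=grab_frame('side'); t=grab_frame('top')
c=lambda i,x,y: cv2.resize(i[y:y+60,x:x+80],None,fx=5,fy=5)
cv2.imwrite('pics/f.png',np.vstack([np.hstack([c(s,352,320),c(t,410,235)]),np.hstack([c(s,185,155),c(t,145,238)])]))"
```

```text
t 18.8 [0.4226 0.043  0.1245] yaw 75.19 w 0.0854 ff 0.0 F [0.1 0.3 1.3]
```

View pics/f.png

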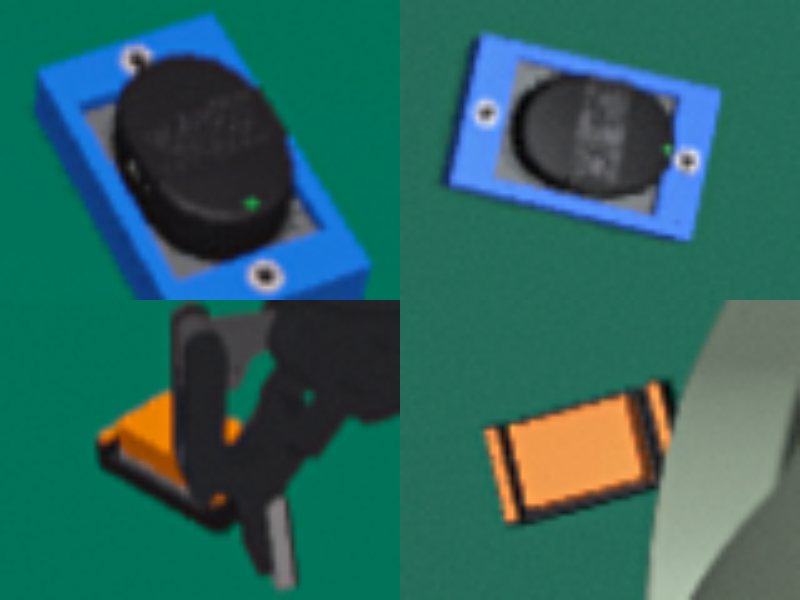

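The orange block lies flat between the lips (lip stripes at crop (500,475) and (658,415), block between them). The case spans crop x 513–674 and y 72–197 in the top view. I'll fit its silhouette for the pose.

```bash
python3 -c "
from p import *
from h import *
from workcell import grab_frame
from scipy.optimize import minimize
t=grab_frame('top')[235:295,410:490]
g=cv2.resize(t,None,fx=8,fy=8,interpolation=cv2.INTER_CUBIC)
m=(g.max(2)<75).astype(np.uint8); n,l,st,_=cv2.connectedComponentsWithStats(m); k=1+np.argmax(st[1:,4]); m=(l==k).astype(np.uint8)
cv2.floodFill(f:=cv2.copyMakeBorder(m*1,1,1,1,1,0),None,(0,0),2); m=(f[1:-1,1:-1]!=2).astype(np.uint8)
print(st[k])
th=np.linspace(0,2*np.pi,60); o=np.c_[.023*np.cos(th),.023*np.sin(th)+.009*np.sign(np.sin(th))]
def sil(v):
    c,s=np.cos(v[2]),np.sin(v[2]); q=o@np.array([[c,s],[-s,c]])+v[:2]
    P=np.r_[np.c_[q,np.full(60,.017)],np.c_[q,np.full(60,.039)]]
    h=cv2.convexHull(((proj(P,'top')-(410,235)+.5)*8-.5).astype(np.float32)); r=np.zeros_like(m); cv2.fillPoly(r,[h.round().astype(int)],1); return r
f=lambda v:(sil([v[0],v[1],v[2]/10])!=m).mean()
r=minimize(f,[.4497,-.2535,-2.5],method='Nelder-Mead',options=dict(initial_simplex=[[.45,-.2535,-2.5],[.455,-.2535,-2.5],[.45,-.248,-2.5],[.45,-.2535,-1.5]]))
v=r.x; print(v[:2],np.degrees(v[2]/10),r.fun,m.mean())
rel([(v[0],v[1],.13),(v[0],v[1],.024)],90+np.degrees(v[2]/10))
"
```

```text
[  175   119   261   199 30575]
[ 0.45039128 -0.2523797 ] -12.561297417564532 0.012776692708333334 0.13235677083333333
t 18.95 [0.4236 0.0462 0.1242] yaw 75.46 w 0.0856 ff 0.0 F [ 0.4  0.4 -1.1]
turn -0.022
(np.float64(0.45039127546179714), np.float64(-0.25237969740047317), 0.13) -> dx -2.856 dy 0.910 dz -0.058
(np.float64(0.45039127546179714), np.float64(-0.25237969740047317), 0.024) -> dx 0.000 dy 0.000 dz 1.060
```

Emit:
{"method": "drive_tool", "body": {
  "targets": [
    {"dx": -0.2, "dy": 0.06, "dz": 0, "yaw": -0.02, "fingers": 0},
    {"dx": -0.35, "dy": 0.11, "dz": 0, "yaw": 0, "fingers": 0},
    {"dx": -0.4, "dy": 0.13, "dz": 0, "yaw": 0, "fingers": 0},
    {"dx": -0.4, "dy": 0.13, "dz": 0, "yaw": 0, "fingers": 0},
    {"dx": -0.4, "dy": 0.13, "dz": 0, "yaw": 0, "fingers": 0},
    {"dx": -0.4, "dy": 0.13, "dz": 0, "yaw": 0, "fingers": 0},
    {"dx": -0.4, "dy": 0.13, "dz": 0, "yaw": 0, "fingers": 0},
    {"dx": -0.2, "dy": 0.06, "dz": 0, "yaw": 0, "fingers": 0},
    {"dx": -0.1, "dy": 0.03, "dz": 0, "yaw": 0, "fingers": 0},
    {"dx": 0, "dy": 0, "dz": 0.2, "yaw": 0, "fingers": 0},
    {"dx": 0, "dy": 0, "dz": 0.3, "yaw": 0, "fingers": 0},
    {"dx": 0, "dy": 0, "dz": 0.1, "yaw": 0, "fingers": 0},
    {"dx": 0, "dy": 0, "dz": 0, "yaw": 0, "fingers": 0},
    {"dx": 0, "dy": 0, "dz": 0, "yaw": 0, "fingers": 0}
  ]
}}

```text
clock: 20.35
position: [0.4488, -0.2523, 0.0645]
tool_rot: [3.141, 0.0, 1.348]
force: [-0.7, 0.0, 0.2]
grip_width: 0.0853
finger_force: 0.0
```

```bash
python3 -c "
from p import *
rel([(.4504,-.2524,.0245)],77.3)"
```

```text
t 20.35 [ 0.4488 -0.2523  0.0645] yaw 77.26 w 0.0853 ff 0.0 F [-0.7  0.   0.2]
turn -0.0004
(0.4504, -0.2524, 0.0245) -> dx 0.002 dy 0.016 dz 0.400
```

Emit:
{"method": "drive_tool", "body": {
  "targets": [
    {"dx": 0, "dy": 0.016, "dz": 0.15, "yaw": 0, "fingers": 0},
    {"dx": 0, "dy": 0, "dz": 0.15, "yaw": 0, "fingers": 0},
    {"dx": 0, "dy": 0, "dz": 0.08, "yaw": 0, "fingers": 0},
    {"dx": 0, "dy": 0, "dz": 0.02, "yaw": 0, "fingers": 0},
    {"dx": 0, "dy": 0, "dz": 0, "yaw": 0, "fingers": 0.35},
    {"dx": 0, "dy": 0, "dz": 0, "yaw": 0, "fingers": 0.4},
    {"dx": 0, "dy": 0, "dz": 0, "yaw": 0, "fingers": 0.5},
    {"dx": 0, "dy": 0, "dz": 0, "yaw": 0, "fingers": 0.6},
    {"dx": 0, "dy": 0, "dz": 0, "yaw": 0, "fingers": 0.8},
    {"dx": 0, "dy": 0, "dz": 0, "yaw": 0, "fingers": 1},
    {"dx": 0, "dy": 0, "dz": 0, "yaw": 0, "fingers": 1},
    {"dx": 0, "dy": 0, "dz": 0, "yaw": 0, "fingers": 1}
  ]
}}

```text
clock: 21.55
position: [0.4502, -0.2531, 0.0245]
tool_rot: [3.141, 0.0, 1.348]
force: [-1.8, 0.3, 7.8]
grip_width: 0.0461
finger_force: 24.7
```

```bash
python3 -c "
from p import *
s=readout.observe()['position']
rel([(s[0],s[1],.1),(.6203,-.1244,.1),(.6203,-.1244,.026)],103.2)"
```

```text
t 21.55 [ 0.4502 -0.2531  0.0245] yaw 77.21 w 0.0461 ff 24.7 F [-1.8  0.3  7.8]
turn -0.2888
(np.float64(0.45018619052154574), np.float64(-0.25314848249973887), 0.1) -> dx 0.000 dy 0.000 dz -0.755
(0.6203, -0.1244, 0.1) -> dx 0.865 dy 1.950 dz -0.000
(0.6203, -0.1244, 0.026) -> dx 0.000 dy 0.000 dz 0.740
```

Emit:
{"method": "drive_tool", "body": {
  "targets": [
    {"dx": 0, "dy": 0, "dz": -0.04, "yaw": 0, "fingers": 1},
    {"dx": 0, "dy": 0, "dz": -0.1, "yaw": 0, "fingers": 1},
    {"dx": 0, "dy": 0, "dz": -0.2, "yaw": 0, "fingers": 1},
    {"dx": 0, "dy": 0, "dz": -0.2, "yaw": -0.072, "fingers": 1},
    {"dx": 0, "dy": 0, "dz": -0.15, "yaw": -0.072, "fingers": 1},
    {"dx": 0, "dy": 0, "dz": -0.07, "yaw": -0.072, "fingers": 1},
    {"dx": 0, "dy": 0, "dz": 0, "yaw": -0.072, "fingers": 1},
    {"dx": 0.07, "dy": 0.15, "dz": 0, "yaw": 0, "fingers": 1},
    {"dx": 0.13, "dy": 0.3, "dz": 0, "yaw": 0, "fingers": 1},
    {"dx": 0.13, "dy": 0.3, "dz": 0, "yaw": 0, "fingers": 1},
    {"dx": 0.13, "dy": 0.3, "dz": 0, "yaw": 0, "fingers": 1},
    {"dx": 0.13, "dy": 0.3, "dz": 0, "yaw": 0, "fingers": 1},
    {"dx": 0.13, "dy": 0.3, "dz": 0, "yaw": 0, "fingers": 1},
    {"dx": 0.1, "dy": 0.2, "dz": 0, "yaw": 0, "fingers": 1},
    {"dx": 0.04, "dy": 0.1, "dz": 0, "yaw": 0, "fingers": 1},
    {"dx": 0, "dy": 0, "dz": 0, "yaw": 0, "fingers": 1},
    {"dx": 0, "dy": 0, "dz": 0, "yaw": 0, "fingers": 1},
    {"dx": 0, "dy": 0, "dz": 0, "yaw": 0, "fingers": 1}
  ]
}}

```text
clock: 23.35
position: [0.6194, -0.1261, 0.1]
tool_rot: [-3.141, 0.0, 1.798]
force: [-0.6, 0.6, 0.2]
grip_width: 0.0452
finger_force: 26.3
```

```bash
python3 -c "
from p import *
rel([(.6203,-.1244,.023)],103.2)
from workcell import grab_frame
import cv2,numpy as np
s=grab_frame('side'); t=grab_frame('top')
c=lambda i,x,y: cv2.resize(i[y:y+120,x:x+100],None,fx=4,fy=4)
cv2.imwrite('pics/g.png',np.hstack([c(s,375,200),c(t,410,215)]))"
```

```text
t 23.35 [ 0.6194 -0.1261  0.1   ] yaw 103.03 w 0.0452 ff 26.3 F [-0.6  0.6  0.2]
turn -0.0019
(0.6203, -0.1244, 0.023) -> dx 0.015 dy 0.013 dz 0.770
```

View pics/g.png

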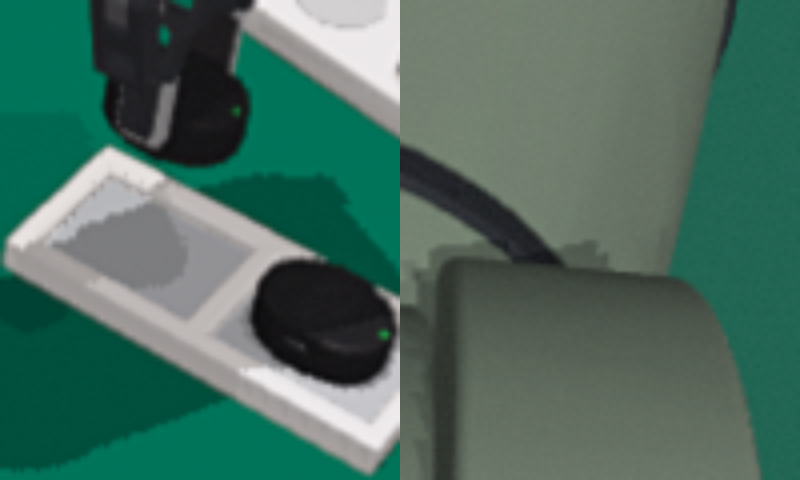

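The case is held level above the empty pocket (side crop (180,120)). Lower it.

Emit:
{"method": "drive_tool", "body": {
  "targets": [
    {"dx": 0, "dy": 0.01, "dz": 0.15, "yaw": 0, "fingers": 1},
    {"dx": 0, "dy": 0, "dz": 0.25, "yaw": 0, "fingers": 1},
    {"dx": 0, "dy": 0, "dz": 0.2, "yaw": 0, "fingers": 1},
    {"dx": 0, "dy": 0, "dz": 0.1, "yaw": 0, "fingers": 1},
    {"dx": 0, "dy": 0, "dz": 0.05, "yaw": 0, "fingers": 1},
    {"dx": 0, "dy": 0, "dz": 0.02, "yaw": 0, "fingers": 1},
    {"dx": 0, "dy": 0, "dz": 0.01, "yaw": 0, "fingers": 1},
    {"dx": 0, "dy": 0, "dz": 0, "yaw": 0, "fingers": 1}
  ]
}}

```text
clock: 24.25
position: [0.6216, -0.1248, 0.0224]
tool_rot: [3.141, 0.0, 1.8]
force: [-0.9, 0.6, -0.2]
grip_width: 0.0456
finger_force: 26.3
```

Emit:
{"method": "drive_tool", "body": {
  "targets": [
    {"dx": 0, "dy": -0.01, "dz": 0.01, "yaw": 0, "fingers": 1},
    {"dx": 0, "dy": 0, "dz": 0.01, "yaw": 0, "fingers": 1},
    {"dx": 0, "dy": 0, "dz": 0.008, "yaw": 0, "fingers": 1},
    {"dx": 0, "dy": 0, "dz": 0, "yaw": 0, "fingers": 1}
  ]
}}

```text
clock: 24.65
position: [0.6203, -0.1249, 0.0195]
tool_rot: [3.141, -0.0, 1.8]
force: [-3.2, 0.0, 8.9]
grip_width: 0.0457
finger_force: 27.1
```

Emit:
{"method": "drive_tool", "body": {
  "targets": [
    {"dx": 0, "dy": 0, "dz": 0, "yaw": 0, "fingers": 0.35},
    {"dx": 0, "dy": 0, "dz": 0, "yaw": 0, "fingers": 0.2},
    {"dx": 0, "dy": 0, "dz": 0, "yaw": 0, "fingers": 0},
    {"dx": 0, "dy": 0, "dz": 0, "yaw": 0, "fingers": 0},
    {"dx": 0, "dy": 0, "dz": -0.1, "yaw": 0, "fingers": 0},
    {"dx": 0, "dy": 0, "dz": -0.3, "yaw": 0, "fingers": 0},
    {"dx": 0, "dy": 0, "dz": -0.4, "yaw": 0, "fingers": 0},
    {"dx": 0, "dy": 0, "dz": -0.2, "yaw": 0.065, "fingers": 0},
    {"dx": 0.3, "dy": 0, "dz": 0, "yaw": 0.061, "fingers": 0},
    {"dx": 0.4, "dy": 0, "dz": 0, "yaw": 0.061, "fingers": 0},
    {"dx": 0.4, "dy": 0, "dz": 0, "yaw": 0.061, "fingers": 0},
    {"dx": 0.4, "dy": 0, "dz": 0, "yaw": 0.061, "fingers": 0},
    {"dx": 0.2, "dy": 0, "dz": 0, "yaw": 0, "fingers": 0},
    {"dx": 0, "dy": 0, "dz": 0, "yaw": 0, "fingers": 0}
  ]
}}

```text
clock: 26.05
position: [0.6296, 0.0478, 0.1194]
tool_rot: [3.142, -0.001, 1.32]
force: [-0.1, -0.1, -0.6]
grip_width: 0.0852
finger_force: 0.0
```

```bash
python3 -c "
from p import *
rel([])
from workcell import grab_frame
import cv2,numpy as np
s=grab_frame('side'); t=grab_frame('top')
c=lambda i,x,y: cv2.resize(i[y:y+60,x:x+80],None,fx=5,fy=5)
cv2.imwrite('pics/h.png',np.vstack([np.hstack([c(s,352,320),c(t,410,235)]),np.hstack([c(s,375,235),c(t,355,140)])]))"
```

```text
t 26.05 [0.6296 0.0478 0.1194] yaw 75.61 w 0.0852 ff 0.0 F [-0.1 -0.1 -0.6]
```

View pics/h.png

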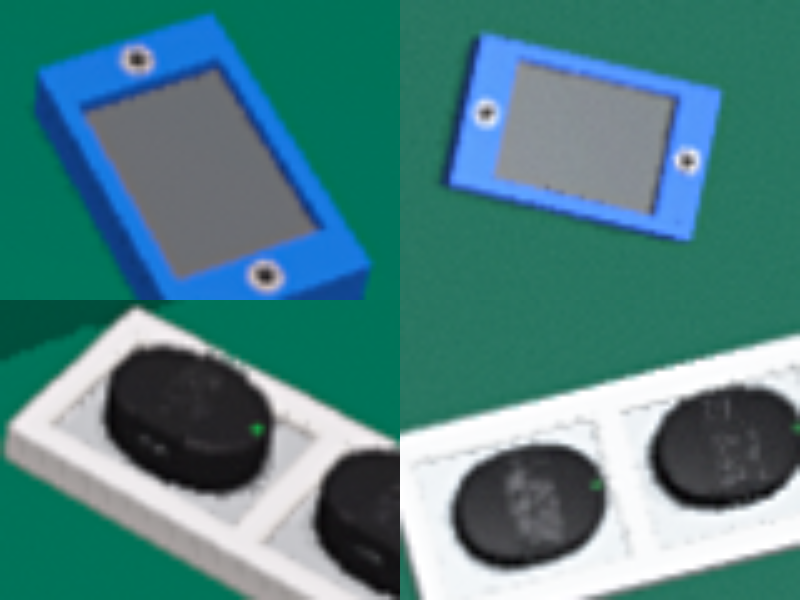

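The case sits in its pocket, right side up (logo and LED on top). The carrier's corners are (426.4,241.6), (474.4,253), (468.4,283.2) and (420,272), so it is unmoved. Next, the carrier.

```bash
python3 -c "
from p import *
rel([(.48,-.15,.12),(.4497,-.2535,.1),(.4497,-.2535,.001)],75.4)"
```

```text
t 26.15 [0.6292 0.0435 0.1195] yaw 75.38 w 0.0855 ff 0.0 F [-0.5  0.5 -0.4]
turn -0.0003
(0.48, -0.15, 0.12) -> dx -2.249 dy -0.956 dz -0.005
(0.4497, -0.2535, 0.1) -> dx -1.078 dy -0.032 dz 0.200
(0.4497, -0.2535, 0.001) -> dx 0.000 dy 0.000 dz 0.990
```

Emit:
{"method": "drive_tool", "body": {
  "targets": [
    {"dx": -0.2, "dy": -0.09, "dz": 0, "yaw": 0, "fingers": 0},
    {"dx": -0.34, "dy": -0.14, "dz": 0, "yaw": 0, "fingers": 0},
    {"dx": -0.34, "dy": -0.145, "dz": 0, "yaw": 0, "fingers": 0},
    {"dx": -0.34, "dy": -0.145, "dz": 0, "yaw": 0, "fingers": 0},
    {"dx": -0.34, "dy": -0.145, "dz": 0, "yaw": 0, "fingers": 0},
    {"dx": -0.34, "dy": -0.145, "dz": 0, "yaw": 0, "fingers": 0},
    {"dx": -0.35, "dy": -0.14, "dz": 0, "yaw": 0, "fingers": 0},
    {"dx": -0.35, "dy": -0.02, "dz": 0, "yaw": 0, "fingers": 0},
    {"dx": -0.35, "dy": -0.01, "dz": 0, "yaw": 0, "fingers": 0},
    {"dx": -0.25, "dy": -0.01, "dz": 0, "yaw": 0, "fingers": 0},
    {"dx": -0.13, "dy": 0, "dz": 0.1, "yaw": 0, "fingers": 0},
    {"dx": 0, "dy": 0, "dz": 0.3, "yaw": 0, "fingers": 0},
    {"dx": 0, "dy": 0, "dz": 0.3, "yaw": 0, "fingers": 0},
    {"dx": 0, "dy": 0, "dz": 0.1, "yaw": 0, "fingers": 0},
    {"dx": 0, "dy": 0, "dz": 0, "yaw": 0, "fingers": 0},
    {"dx": 0, "dy": 0, "dz": 0, "yaw": 0, "fingers": 0}
  ]
}}

```text
clock: 27.75
position: [0.4491, -0.2542, 0.04]
tool_rot: [3.141, 0.0, 1.314]
force: [0.5, 0.5, -0.0]
grip_width: 0.0854
finger_force: 0.0
```

```bash
python3 -c "
from p import *
rel([(.4497,-.2535,.0015)],75.4)"
```

```text
t 27.75 [ 0.4491 -0.2542  0.04  ] yaw 75.29 w 0.0854 ff 0.0 F [ 0.5  0.5 -0. ]
turn -0.0013
(0.4497, -0.2535, 0.0015) -> dx 0.008 dy 0.004 dz 0.385
```

Emit:
{"method": "drive_tool", "body": {
  "targets": [
    {"dx": 0.008, "dy": 0.004, "dz": 0.15, "yaw": 0, "fingers": 0},
    {"dx": 0, "dy": 0, "dz": 0.15, "yaw": 0, "fingers": 0},
    {"dx": 0, "dy": 0, "dz": 0.06, "yaw": 0, "fingers": 0},
    {"dx": 0, "dy": 0, "dz": 0.02, "yaw": 0, "fingers": 0},
    {"dx": 0, "dy": 0, "dz": 0, "yaw": 0, "fingers": 0.2},
    {"dx": 0, "dy": 0, "dz": 0, "yaw": 0, "fingers": 0.25},
    {"dx": 0, "dy": 0, "dz": 0, "yaw": 0, "fingers": 0.3},
    {"dx": 0, "dy": 0, "dz": 0, "yaw": 0, "fingers": 0.5},
    {"dx": 0, "dy": 0, "dz": 0, "yaw": 0, "fingers": 1},
    {"dx": 0, "dy": 0, "dz": 0, "yaw": 0, "fingers": 1},
    {"dx": 0, "dy": 0, "dz": 0, "yaw": 0, "fingers": 1},
    {"dx": 0, "dy": 0, "dz": 0, "yaw": 0, "fingers": 1}
  ],
  "squeeze": 35
}}

```text
clock: 28.95
position: [0.4501, -0.253, 0.0019]
tool_rot: [3.14, 0.0, 1.315]
force: [-1.7, 0.9, 9.5]
grip_width: 0.0615
finger_force: 36.2
```

```bash
python3 -c "
from p import *
s=readout.observe()['position']
rel([(s[0],s[1],.12),(.4632,-.0113,.12),(.4632,-.0113,s[2]+.044)],100.7)"
```

```text
t 28.95 [ 0.4501 -0.253   0.0019] yaw 75.32 w 0.0615 ff 36.2 F [-1.7  0.9  9.5]
turn -0.282
(np.float64(0.45006490967877977), np.float64(-0.25304766669355244), 0.12) -> dx 0.000 dy 0.000 dz -1.181
(0.4632, -0.0113, 0.12) -> dx 2.351 dy 0.578 dz -0.000
(0.4632, -0.0113, np.float64(0.04590028440146441)) -> dx 0.000 dy 0.000 dz 0.741
```

Gripped at 61.5 mm. Lift, turn and move over the pile.

Emit:
{"method": "drive_tool", "body": {
  "targets": [
    {"dx": 0, "dy": 0, "dz": -0.05, "yaw": 0, "fingers": 1},
    {"dx": 0, "dy": 0, "dz": -0.15, "yaw": 0, "fingers": 1},
    {"dx": 0, "dy": 0, "dz": -0.25, "yaw": 0, "fingers": 1},
    {"dx": 0, "dy": 0, "dz": -0.3, "yaw": 0, "fingers": 1},
    {"dx": 0, "dy": 0, "dz": -0.25, "yaw": -0.07, "fingers": 1},
    {"dx": 0, "dy": 0, "dz": -0.15, "yaw": -0.07, "fingers": 1},
    {"dx": 0, "dy": 0, "dz": -0.03, "yaw": -0.07, "fingers": 1},
    {"dx": 0, "dy": 0, "dz": 0, "yaw": -0.072, "fingers": 1},
    {"dx": 0.15, "dy": 0.04, "dz": 0, "yaw": 0, "fingers": 1},
    {"dx": 0.3, "dy": 0.075, "dz": 0, "yaw": 0, "fingers": 1},
    {"dx": 0.4, "dy": 0.1, "dz": 0, "yaw": 0, "fingers": 1},
    {"dx": 0.4, "dy": 0.1, "dz": 0, "yaw": 0, "fingers": 1},
    {"dx": 0.4, "dy": 0.1, "dz": 0, "yaw": 0, "fingers": 1},
    {"dx": 0.35, "dy": 0.08, "dz": 0, "yaw": 0, "fingers": 1},
    {"dx": 0.2, "dy": 0.05, "dz": 0, "yaw": 0, "fingers": 1},
    {"dx": 0.15, "dy": 0.033, "dz": 0, "yaw": 0, "fingers": 1},
    {"dx": 0, "dy": 0, "dz": 0, "yaw": 0, "fingers": 1},
    {"dx": 0, "dy": 0, "dz": 0, "yaw": 0, "fingers": 1},
    {"dx": 0, "dy": 0, "dz": 0, "yaw": 0, "fingers": 1}
  ]
}}

```text
clock: 30.85
position: [0.4628, -0.0121, 0.1192]
tool_rot: [3.141, 0.0, 1.757]
force: [0.2, -0.7, -1.1]
grip_width: 0.0609
finger_force: 39.3
```

```bash
python3 -c "
from p import *
rel([(.4632,-.0113,.049)],100.7)
from workcell import grab_frame
import cv2,numpy as np
s=grab_frame('side')
cv2.imwrite('pics/i.png',cv2.resize(s[150:290,240:400],None,fx=4,fy=4))"
```

```text
t 30.85 [ 0.4628 -0.0121  0.1192] yaw 100.65 w 0.0609 ff 39.3 F [ 0.2 -0.7 -1.1]
turn -0.0006
(0.4632, -0.0113, 0.049) -> dx 0.007 dy 0.006 dz 0.702
```

View pics/i.png

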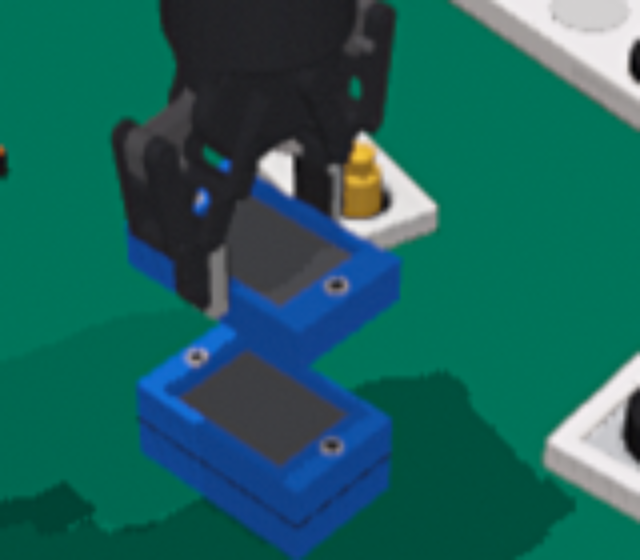

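The carrier is held level and aligned above the pile. Lower it.

Emit:
{"method": "drive_tool", "body": {
  "targets": [
    {"dx": 0, "dy": 0, "dz": 0.15, "yaw": 0, "fingers": 1},
    {"dx": 0, "dy": 0, "dz": 0.25, "yaw": 0, "fingers": 1},
    {"dx": 0, "dy": 0, "dz": 0.15, "yaw": 0, "fingers": 1},
    {"dx": 0, "dy": 0, "dz": 0.08, "yaw": 0, "fingers": 1},
    {"dx": 0, "dy": 0, "dz": 0.04, "yaw": 0, "fingers": 1},
    {"dx": 0, "dy": 0, "dz": 0.02, "yaw": 0, "fingers": 1},
    {"dx": 0, "dy": 0, "dz": 0.01, "yaw": 0, "fingers": 1},
    {"dx": 0, "dy": 0, "dz": 0, "yaw": 0, "fingers": 1}
  ]
}}

```text
clock: 31.7
position: [0.463, -0.0112, 0.0494]
tool_rot: [3.141, 0.0, 1.758]
force: [0.8, 0.2, -1.1]
grip_width: 0.0611
finger_force: 39.3
```

Emit:
{"method": "drive_tool", "body": {
  "targets": [
    {"dx": 0, "dy": 0, "dz": 0.015, "yaw": 0, "fingers": 1},
    {"dx": 0, "dy": 0, "dz": 0.01, "yaw": 0, "fingers": 1},
    {"dx": 0, "dy": 0, "dz": 0.01, "yaw": 0, "fingers": 1},
    {"dx": 0, "dy": 0, "dz": 0, "yaw": 0, "fingers": 1}
  ]
}}

```text
clock: 32.1
position: [0.4629, -0.0111, 0.0459]
tool_rot: [3.141, -0.0, 1.758]
force: [-3.0, 0.6, 10.5]
grip_width: 0.0612
finger_force: 40.9
```

Contact. Release, rise and clear the view.

Emit:
{"method": "drive_tool", "body": {
  "targets": [
    {"dx": 0, "dy": 0, "dz": 0, "yaw": 0, "fingers": 0.2},
    {"dx": 0, "dy": 0, "dz": 0, "yaw": 0, "fingers": 0.1},
    {"dx": 0, "dy": 0, "dz": 0, "yaw": 0, "fingers": 0},
    {"dx": 0, "dy": 0, "dz": 0, "yaw": 0, "fingers": 0},
    {"dx": 0, "dy": 0, "dz": 0, "yaw": 0, "fingers": 0},
    {"dx": 0, "dy": 0, "dz": -0.1, "yaw": 0, "fingers": 0},
    {"dx": 0, "dy": 0, "dz": -0.3, "yaw": 0, "fingers": 0},
    {"dx": 0, "dy": 0, "dz": -0.4, "yaw": 0, "fingers": 0},
    {"dx": 0, "dy": 0, "dz": -0.4, "yaw": 0, "fingers": 0},
    {"dx": -0.3, "dy": -0.05, "dz": 0, "yaw": 0, "fingers": 0},
    {"dx": -0.4, "dy": -0.05, "dz": 0, "yaw": 0, "fingers": 0},
    {"dx": -0.4, "dy": -0.05, "dz": 0, "yaw": 0, "fingers": 0},
    {"dx": -0.4, "dy": 0, "dz": 0, "yaw": 0, "fingers": 0},
    {"dx": -0.4, "dy": 0, "dz": 0, "yaw": 0, "fingers": 0},
    {"dx": -0.3, "dy": 0, "dz": 0, "yaw": 0, "fingers": 0},
    {"dx": 0, "dy": 0, "dz": 0, "yaw": 0, "fingers": 0},
    {"dx": 0, "dy": 0, "dz": 0, "yaw": 0, "fingers": 0}
  ]
}}

```text
clock: 33.8
position: [0.4886, -0.2304, 0.1659]
tool_rot: [-3.142, -0.0, 1.756]
force: [0.5, 1.7, 0.8]
grip_width: 0.0857
finger_force: 0.0
```

```bash
python3 -c "
from p import *
rel([])
from workcell import grab_frame
import cv2,numpy as np
s=grab_frame('side');t=grab_frame('top')
c=lambda i,x,y,w,h,k: cv2.resize(i[y:y+h,x:x+w],None,fx=k,fy=k)
cv2.imwrite('pics/j.png',np.vstack([c(t,140,130,320,160,2.5)[:300],np.hstack([c(t,287,225,80,60,5)[:300],c(s,180,145,160,120,2.5)])])[:600,:800])"
```

```text
t 33.8 [ 0.4886 -0.2304  0.1659] yaw 100.64 w 0.0857 ff 0.0 F [0.5 1.7 0.8]
```

View pics/j.png

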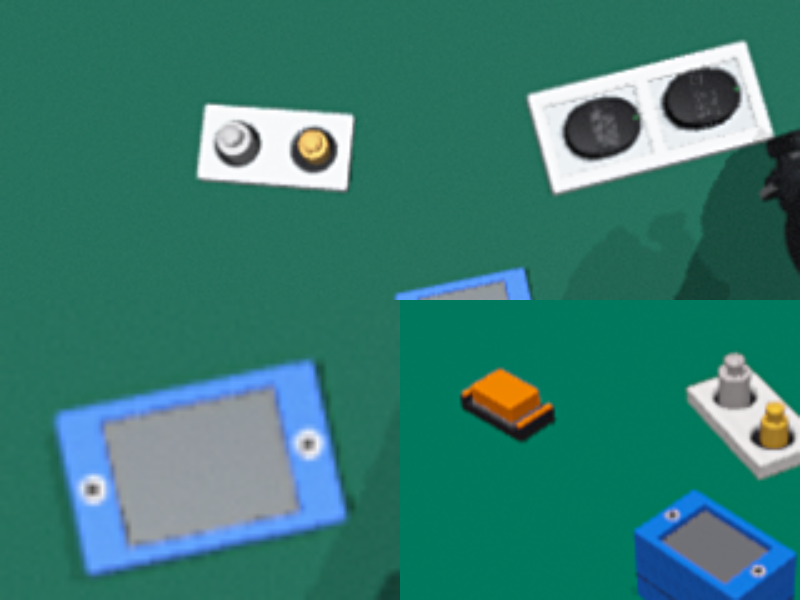

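All four items are in place: the weight is upright in its well, the block flat between the lips, the case in its pocket, and the carrier square on the pile (top-left crop corners (55,412), (315,360), (346,520) and (90,575)). Hand in.

```bash
python3 -c "
from h import *
t,a,r=fit([(298,247.4),(350,237),(356.2,269),(305,280)],.1,.062,.066);print(t,np.degrees(a),r)
from workcell import workorder
print(workorder.job_done())"
```

```text
[ 0.46219758 -0.01249813] 10.009801558354336 0.0008424637478652852
the job is handed in; nothing more can be done
None
```

The job is handed in at about 34 s of the 112 s limit: the final pictures show the weight, press block, case and carrier all in their places, but the hand-in gave no verdict, so a pass isn't confirmed.

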